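# Bring the clay-pot warmer up to full heat

### The arm

A 6-joint arm with a two-finger parallel gripper is mounted at the origin on the work surface. World frame = base frame: x ahead of the robot, y to its left, z up, the work surface at z = 0. Lengths are in m, angles in rad, forces in N, time in s.
With the tool pointing down it reaches from about 0.375 to 0.75 m from the base axis. Payload 9 kg.
Tool frame: the origin (TCP) lies between the finger pads; the fingertips stand 11 mm ahead of it and the grasp point (between the pads) lies 8 mm behind it; y points along the fingers, z is the direction in which the jaws open and shut, and the axes are right-handed (so a half turn about y gives the same grasp; the last joint's range is limited). The gripper opens to 85 mm and grips with 20 to 120 N. Pads are 22 mm wide; open, the fingers measure 114 mm over their backs; the gripper's body (76 mm by 85 mm) begins 54 mm behind the grasp point. The pads swing forward as they close: fully open they stand 13 mm farther back than shut.
Start: joints at [0.897, 0.104, 0.097, 1.564, 0, 1.353], TCP at [0.264, 0.539, 0.203] pointing down, gripper open.
Joint ranges: [-2.99, 2.99], [-0.84, 1.86], [-1.1, 1.16], [-1.84, 2.11], [-1.51, 1.56], [-3.14, 3.14]. Speed limits (rad/s): [2.22, 2.22, 2.57, 3.14, 3.14, 3.14].

### API

Orientations are given as a 3x3 rotation matrix whose columns are the frame's x, y, z axes.
In Python, from bench import arm gives the robot as it stands.
- The arm moves only by the tool play_rows, never from a script. Its argument "commands" is a list of rows, each an object of numbers: "tx", "ty", "tz": the shift along the tool's x, y, z in mm; "wx", "wy", "wz": the turn, a rotation vector about the tool's x, y, z in units of 5 degrees (1.0 is 5 degrees); "gripper": the finger opening in mm, from 0 to 85.4. A call has 1 to 20 rows; each row is the pose to reach, as a shift and turn from the pose measured when the call began, along the tool's axes at that moment; what a row does not reach only later rows make up. A row lasts 1/10 s, in which the tool goes at most 50 mm and 8.59 degrees, less where a joint would pass 70% of its speed; a pose out of reach is approached as far as the arm can. A call with a gripper value outside its range is refused whole. The fingers move at their own pace and stop on an object; the grip force is fixed at half the most. Time passes only in rows, so rows that repeat a pose let the fingers close. It gives the time, the measured TCP pose, the force and the opening at its end, in the units of the state.
- arm.get_obs(): the state, without advancing time (a new reading comes with each control period).
- arm.grab_frame(name): name is "scene" or "top" or "wrist"; returns (picture, depth): 420x560x3 uint8, red, green, blue; 420x560 float32, m along the optical axis (not along the pixel's ray), 0 where there is no reading.
- arm.camera_info(name): a dict with "fx", "fy", "cx", "cy" (pixels), "k1" (the pictures are not rectified: a ray, as slopes to the right and down, at radius r is drawn at 1 + k1 r^2 times it, then the intrinsics apply), "origin" and "attitude" of the camera in the world; the wrist camera has in their place "T_tool_cam" (4x4, takes a point from camera to tool coordinates, whose origin is the TCP and whose axes are the tool frame's). Camera axes: x right, y down, z forward; pixel columns grow to the right and rows downward; lengths in m; the calibration is good to about 2 mm. A picture is of the moment at which its call begins: read the wrist's pose just before it. camera_info takes no time and is no camera call.
- arm.finish_job(): hands the job in, once; it reports no verdict.
The state is a dict: "clock": time; "joint_positions": joint angles; "joint_vel": joint speeds; "joint_efforts": joint torques, N m; "position": TCP position; "tool_rot": TCP orientation; "wrist_force": force on the tool from outside, world axes, zero at the start; "moment": the same for the moment, N m; "gripper_width": opening from 0.0 (shut) to 1.0 (fully open).
Only numpy, scipy, OpenCV 4.12 (cv2) and the standard library are available. Lean on these libraries where they do the work, as an engineer would, in place of code of your own. Each camera call takes 0.05 s, during which the arm holds its last target.

### The job

Bring the warming plate up to full heat step by step, so that the clay pot does not crack: run the fingertips gently along the curved row of five white touch bars, from the end with the small yellow dot to the end with the large red dot, pressing each bar well down into the panel in turn; a pressed bar stays down. Press lightly, nothing is to be gripped or lifted, and the pot on the plate and the cup and bowl beside it stay where they are.

Things in the scene. Friction and masses are not known exactly. Their poses are not given: they have to be found in the camera images.
- warmer: Warming plate fixed to the table: aluminium housing 290 (x) x 270 (y) mm, flat black top panel 40 mm above the table. Origin: centre of its underside. x points from the bar side to the hot-plate side, z up. Round hot plate (radius 85 mm, 4 mm thick) centred 60 mm along +x. Five white bars on an arc of radius 165 mm about the hot plate's centre, on its -x side, 40 mm apart along the arc.
- low_mark: Small yellow disc, 12 mm across, 2 mm thick, fixed on the panel at one end of the row of bars, 39 mm along the arc beyond the last bar: the low end, where to begin. It may be at either end. Origin: centre of its underside, on the panel.
- high_mark: Large red disc, 22 mm across, 2 mm thick, fixed on the panel beyond the other end of the row, in the same way: the high end, where to finish. Origin: centre of its underside, on the panel.
- bar1_top (a point): Crest centre of white touch bar 1 of 5, counted from the warmer's +y end (the one at the warmer's +y end). Bar 30 mm long across the row, 34 mm wide along it: 6 mm flat crest, then 23 degree ramps down to the panel, so a fingertip can glide over. Crest 6 mm above the panel (46 mm above the table) when up; moves down with the bar. x along the bar to the hot plate, y along the row, z up.
- bar1 (a joint): How far bar 1 is pressed straight down, in m: 0 up, 0.006 flush with the panel (hard stop). Resists with a steady 1.5 N and stays where it is left; no spring back, cannot be pulled up. From 3 mm down it is set; 4 to 5 mm is a good depth. Starts 0 to 0.8 mm down.
- bar2_top (a point): Crest centre of white touch bar 2 of 5, counted from the warmer's +y end. Bar 30 mm long across the row, 34 mm wide along it: 6 mm flat crest, then 23 degree ramps down to the panel, so a fingertip can glide over. Crest 6 mm above the panel (46 mm above the table) when up; moves down with the bar. x along the bar to the hot plate, y along the row, z up.
- bar2 (a joint): How far bar 2 is pressed straight down, in m: 0 up, 0.006 flush with the panel (hard stop). Resists with a steady 1.5 N and stays where it is left; no spring back, cannot be pulled up. From 3 mm down it is set; 4 to 5 mm is a good depth. Starts 0 to 0.8 mm down.
- bar3_top (a point): Crest centre of white touch bar 3 of 5, counted from the warmer's +y end (the middle one). Bar 30 mm long across the row, 34 mm wide along it: 6 mm flat crest, then 23 degree ramps down to the panel, so a fingertip can glide over. Crest 6 mm above the panel (46 mm above the table) when up; moves down with the bar. x along the bar to the hot plate, y along the row, z up.
- bar3 (a joint): How far bar 3 is pressed straight down, in m: 0 up, 0.006 flush with the panel (hard stop). Resists with a steady 1.5 N and stays where it is left; no spring back, cannot be pulled up. From 3 mm down it is set; 4 to 5 mm is a good depth. Starts 0 to 0.8 mm down.
- bar4_top (a point): Crest centre of white touch bar 4 of 5, counted from the warmer's +y end. Bar 30 mm long across the row, 34 mm wide along it: 6 mm flat crest, then 23 degree ramps down to the panel, so a fingertip can glide over. Crest 6 mm above the panel (46 mm above the table) when up; moves down with the bar. x along the bar to the hot plate, y along the row, z up.
- bar4 (a joint): How far bar 4 is pressed straight down, in m: 0 up, 0.006 flush with the panel (hard stop). Resists with a steady 1.5 N and stays where it is left; no spring back, cannot be pulled up. From 3 mm down it is set; 4 to 5 mm is a good depth. Starts 0 to 0.8 mm down.
- bar5_top (a point): Crest centre of white touch bar 5 of 5, counted from the warmer's +y end (the one at the warmer's -y end). Bar 30 mm long across the row, 34 mm wide along it: 6 mm flat crest, then 23 degree ramps down to the panel, so a fingertip can glide over. Crest 6 mm above the panel (46 mm above the table) when up; moves down with the bar. x along the bar to the hot plate, y along the row, z up.
- bar5 (a joint): How far bar 5 is pressed straight down, in m: 0 up, 0.006 flush with the panel (hard stop). Resists with a steady 1.5 N and stays where it is left; no spring back, cannot be pulled up. From 3 mm down it is set; 4 to 5 mm is a good depth. Starts 0 to 0.8 mm down.
- pot: Open shallow terracotta cooking pot without handles, loose, radius 70 mm at the rim, 42 mm high, on the hot plate (rim 86 mm above the table). Origin: centre of its underside. Leave it alone.
- cup: Terracotta cup, loose, radius 36 mm, 75 mm high, standing beside the warmer, on either side. Origin: centre of its underside. Leave it alone.
- bowl: Blue bowl, loose, radius 52 mm, 45 mm high, standing beside the warmer, on the other side. Origin: centre of its underside. Leave it alone.

How it is judged:
On the way, in this order (a step that is already met when the one before it is completed fails the run):
1. the first bar, counted from the yellow low mark, is down by over 3 mm while the ones after it are still up (((y of low_mark in the frame of warmer above 0 m and value of joint bar1 above 0.003 m and value of joint each of bar2, bar3, bar4, bar5 below 0.003 m) or (y of low_mark in the frame of warmer below 0 m and value of joint bar5 above 0.003 m and value of joint each of bar4, bar3, bar2, bar1 below 0.003 m))).
2. the second bar, counted from the yellow low mark, is down by over 3 mm while the ones after it are still up (((y of low_mark in the frame of warmer above 0 m and value of joint bar2 above 0.003 m and value of joint each of bar3, bar4, bar5 below 0.003 m) or (y of low_mark in the frame of warmer below 0 m and value of joint bar4 above 0.003 m and value of joint each of bar3, bar2, bar1 below 0.003 m))).
3. the third bar, counted from the yellow low mark, is down by over 3 mm while the ones after it are still up (((y of low_mark in the frame of warmer above 0 m and value of joint bar3 above 0.003 m and value of joint each of bar4, bar5 below 0.003 m) or (y of low_mark in the frame of warmer below 0 m and value of joint bar3 above 0.003 m and value of joint each of bar2, bar1 below 0.003 m))).
4. the fourth bar, counted from the yellow low mark, is down by over 3 mm while the ones after it are still up (((y of low_mark in the frame of warmer above 0 m and value of joint bar4 above 0.003 m and value of joint bar5 below 0.003 m) or (y of low_mark in the frame of warmer below 0 m and value of joint bar2 above 0.003 m and value of joint bar1 below 0.003 m))).
5. the fifth bar, counted from the yellow low mark, is down by over 3 mm (((y of low_mark in the frame of warmer above 0 m and value of joint bar5 above 0.003 m) or (y of low_mark in the frame of warmer below 0 m and value of joint bar1 above 0.003 m))).
At the end, for the whole second after the job is handed in: All five bars are down by more than 3 mm of their 6 mm, and pot, cup and bowl are within 20 mm of where they stood (value of joint each of bar1, bar2, bar3, bar4, bar5 above 0.003 m and distance of each of pot, cup, bowl from where it was at the start of the episode below 0.02 m); the robot touches nothing.
It fails at once if the fingers or arm press on the warmer or its bars with more than 30 N (contact force between any of the fingers, the arm and warmer above 30 N).
It fails at once if the pot, cup or bowl is moved or lifted by more than 20 mm (distance of any of pot, cup, bowl from where it was at the start of the episode above 0.02 m).
It fails at once if the pot, cup or bowl is tipped (angle between any of pot, cup, bowl's own z axis and vertical above 0.3 rad).
It also fails if it takes over 42 s, if anything falls off the work surface, if the arm or the gripper's body presses on something with over 40 N, if the wrist force passes 120 N, or if a joint passes its speed limit or range.

## Working session

There is one attempt and no reset: what is moved stays moved. The work goes in short steps, Python scripts to look and compute and a tool call to move; the robot and the scene stay as the last step left them, time stands still between calls to the robot, and variables do not carry over. Pictures are saved under pics/ and viewed, and the job is handed in when it is done.

Besides the shell and the picture viewer there is one more tool, called after "Emit:" as a command line: name --argument value ..., lists and objects as JSON in quotes. play_rows: Moves the arm, as the interface text tells. Its arguments: {"type":"object","properties":{"commands":{"type":"array","items":{"type":"object","properties":{"tx":{"type":"number"},"ty":{"type":"number"},"tz":{"type":"number"},"wx":{"type":"number"},"wy":{"type":"number"},"wz":{"type":"number"},"gripper":{"type":"number"}}}}},"required":["commands"]}

```bash
ls; mkdir -p pics; python3 - <<'E'
from bench import arm
import cv2,numpy as np
o=arm.get_obs();print(o)
for n in("top","scene"):
    p,d=arm.grab_frame(n);cv2.imwrite(f"pics/{n}0.png",p[:,:,::-1]);np.savez(f"pics/{n}0.npz",p=p,d=d);print(n,arm.camera_info(n))
E
```

```text
pics
{'clock': 0.0, 'joint_positions': array([8.97312145e-01, 1.04663412e-01, 9.64651394e-02, 1.56388615e+00,
       1.25394178e-05, 1.35312456e+00]), 'joint_vel': array([ 0.0007042 ,  0.00077374,  0.00083263,  0.00076287, -0.00082002,
        0.00075893]), 'joint_efforts': array([ 1.11570684e-03, -5.56927586e+01,  5.03650510e+01,  1.72477233e-02,
       -2.73569794e-04,  3.34711501e-05]), 'position': array([0.26385716, 0.538467  , 0.20224108]), 'tool_rot': array([[ 8.97903585e-01, -8.13206058e-04,  4.40191426e-01],
       [-4.40192081e-01, -9.99026121e-04,  8.97903076e-01],
       [-2.90417489e-04, -9.99999170e-01, -1.25499600e-03]]), 'wrist_force': array([-0.61062502,  0.27317681, -0.00807204]), 'moment': array([ 0.00507595,  0.0295203 , -0.03365285]), 'gripper_width': 1.0028618719034101}
top {'fx': 546.2625688762117, 'fy': 546.2625688762117, 'cx': 278.4912080956828, 'cy': 209.6069752175919, 'k1': -0.15883921954322042, 'origin': array([0.57425013, 0.03600785, 1.1673322 ]), 'attitude': array([[-0.00397309, -0.99811086,  0.06131001],
       [-0.99995459,  0.00343439, -0.00888943],
       [ 0.00866208, -0.06134255, -0.99807919]])}
scene {'fx': 494.53075204604704, 'fy': 494.53075204604704, 'cx': 291.3196247667663, 'cy': 211.35619435650935, 'k1': -0.10089555816731524, 'origin': array([ 1.05106936, -0.78726979,  0.81606721]), 'attitude': array([[ 8.96218841e-01,  2.77227167e-01, -3.46319054e-01],
       [ 4.43611419e-01, -5.58604031e-01,  7.00835534e-01],
       [ 8.35429981e-04, -7.81733096e-01, -6.23612594e-01]])}
```

View pics/top0.png

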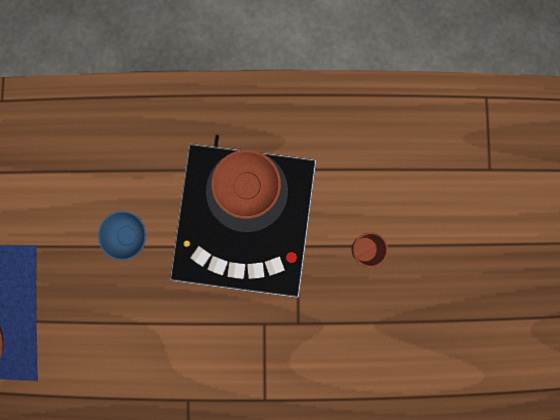

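View pics/scene0.png

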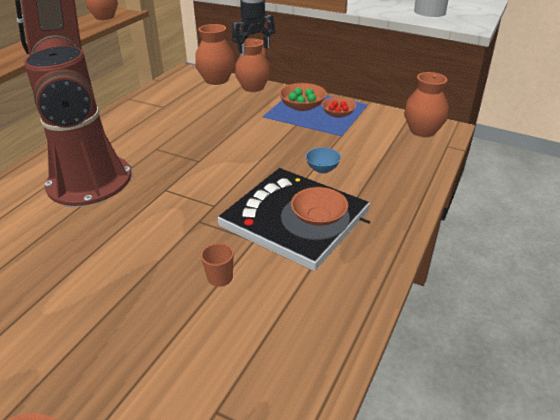

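```bash
cat > h.py <<'E'
import numpy as np,cv2
def rays(ci,uv):
    K=np.array([[ci['fx'],0,ci['cx']],[0,ci['fy'],ci['cy']],[0,0,1]])
    n=cv2.undistortPoints(np.array(uv,float).reshape(-1,1,2),K,np.array([ci['k1'],0,0,0,0.])).reshape(-1,2)
    return np.c_[n,np.ones(len(n))]@np.array(ci['attitude']).T
def toplane(ci,uv,z):
    r=rays(ci,uv);o=np.array(ci['origin']);z=np.broadcast_to(z,len(r))
    return o+r*((z-o[2])/r[:,2])[:,None]
def model():
    c=np.array([.06,0]);a=[119]+[80,40,0,-40,-80]+[-119]
    return np.array([c+.165*np.array([-np.cos(s/165),np.sin(s/165)]) for s in a])
def fit(M,P):
    mc,pc=M.mean(0),P.mean(0);H=(M-mc).T@(P-pc)
    th=np.arctan2(H[0,1]-H[1,0],H[0,0]+H[1,1]);R=np.array([[np.cos(th),-np.sin(th)],[np.sin(th),np.cos(th)]])
    return th,R,pc-R@mc
def blobs(m,mn,roi):
    n,l,s,c=cv2.connectedComponentsWithStats(m.astype(np.uint8),connectivity=4)
    return [(c[i],s[i,4]) for i in range(1,n) if s[i,4]>=mn and roi(*c[i])]
E
python3 - <<'E'
from bench import arm
from h import *
for n,roi in(("top",lambda u,v:165<u<320 and 230<v<300),("scene",lambda u,v:220<u<310 and 170<v<235)):
    f=np.load(f"pics/{n}0.npz");hsv=cv2.cvtColor(f['p'],cv2.COLOR_RGB2HSV);H,S,V=[hsv[:,:,i].astype(int) for i in range(3)]
    ci=arm.camera_info(n)
    w=blobs((S<60)&(V>140),40,roi);y=blobs((H>15)&(H<32)&(S>130)&(V>120),6,roi);r=blobs(((H<6)|(H>174))&(S>180)&(V>110),15,roi)
    print(n,[(b[0].round(1),b[1]) for b in y],[(b[0].round(1),b[1]) for b in r]);print([(b[0].round(1),b[1]) for b in w])
    if len(w)==5 and len(y)==1 and len(r)==1:
        w=sorted(w,key=lambda b:b[0][0]) if n=="top" else sorted(w,key=lambda b:-b[0][0])
        uv=[y[0][0]]+[b[0] for b in w]+[r[0][0]]
        P=toplane(ci,uv,np.array([.042]+[.043]*5+[.042]))[:,:2]
        th,R,t=fit(model(),P);print(np.degrees(th),t);print((P*1e3).round(1));print(((model()@R.T+t-P)*1e3).round(1))
E
```

```text
top [(array([186.4, 243.4]), np.int32(30))] [(array([290.9, 257. ]), np.int32(90))]
[(array([200.3, 256. ]), np.int32(215)), (array([217.1, 265.2]), np.int32(231)), (array([274.2, 265.7]), np.int32(220)), (array([236. , 270.1]), np.int32(234)), (array([255.3, 270.2]), np.int32(220))]
-7.552893454525802 [0.62332674 0.10007358]
[[574.2 216.4]
 [548.2 187.2]
 [529.2 152.6]
 [519.3 113.8]
 [518.9  74.1]
 [528.   35.2]
 [545.6   0.8]]
[[ 0.1  0.1]
 [ 0.   0.4]
 [ 0.  -0.1]
 [-0.   0.1]
 [-0.1 -0.1]
 [ 0.  -0.1]
 [ 0.  -0.3]]
scene [(array([297. , 179.3]), np.int32(14))] [(array([248.1, 221.6]), np.int32(48))]
[(array([283.7, 182.3]), np.int32(84)), (array([270.9, 187.4]), np.int32(93)), (array([260.7, 194.3]), np.int32(94)), (array([253.1, 202.7]), np.int32(96)), (array([248.7, 212.3]), np.int32(103))]
-7.1651970045847255 [0.62230367 0.0978467 ]
[[ 5.727e+02  2.155e+02]
 [ 5.474e+02  1.854e+02]
 [ 5.275e+02  1.491e+02]
 [ 5.179e+02  1.102e+02]
 [ 5.180e+02  6.990e+01]
 [ 5.279e+02  3.050e+01]
 [ 5.443e+02 -3.000e-01]]
[[-0.3 -1.6]
 [-0.8 -0.6]
 [ 0.4  0.5]
 [ 0.3  0.7]
 [-0.   1.2]
 [-0.5  1.8]
 [ 1.  -2. ]]
```

The top view shows the yellow dot at (186,243) and the red at (291,257), so the row starts at bar 1, on the +y side. The five bars lie on the arc within 0.5 mm of the fit. Next I close the gripper and go above bar 1 (0.548, 0.187).

Emit:
play_rows --commands '[{"tx":20,"tz":-9,"gripper":0},{"tx":60,"tz":-28,"wy":-0.4,"gripper":0},{"tx":100,"tz":-47,"wy":-0.9,"gripper":0},{"tx":140,"tz":-65,"wy":-1.3,"gripper":0},{"tx":180,"tz":-83,"wy":-1.7,"gripper":0},{"tx":220,"tz":-102,"wy":-2.1,"gripper":0},{"tx":260,"tz":-120,"wy":-2.5,"gripper":0},{"tx":300,"tz":-139,"wy":-2.9,"gripper":0},{"tx":340,"tz":-158,"wy":-3.2,"gripper":0},{"tx":375,"tz":-174,"wy":-3.5,"gripper":0},{"tx":400,"tz":-185,"wy":-3.7,"gripper":0},{"tx":410,"tz":-190,"wy":-3.7,"gripper":0},{"tx":410,"ty":30,"tz":-190,"wy":-3.7,"gripper":0},{"tx":410,"ty":60,"tz":-190,"wy":-3.7,"gripper":0},{"tx":410,"ty":90,"tz":-190,"wy":-3.7,"gripper":0},{"tx":410,"ty":110,"tz":-190,"wy":-3.7,"gripper":0},{"tx":410,"ty":110,"tz":-190,"wy":-3.7,"gripper":0}]'

```text
validation failed for argument at $.co...
```

```bash
python3 - <<'E'
from bench import arm
import cv2,numpy as np
o=arm.get_obs();print(o['clock'],o['position'],o['tool_rot'],o['wrist_force'],o['gripper_width'])
for n in("scene","wrist","top"):
    p,d=arm.grab_frame(n);cv2.imwrite(f"pics/{n}1.png",p[:,:,::-1]);np.savez(f"pics/{n}1.npz",p=p,d=d)
cv2.imwrite("pics/scene1c.png",cv2.resize(cv2.imread("pics/scene1.png")[100:250,180:380],None,fx=4,fy=4))
print(arm.camera_info("wrist"))
E
```

```text
0.1 [0.2638599 0.538474  0.2023015] [[ 8.97912882e-01 -7.85982060e-04  4.40172510e-01]
 [-4.40173121e-01 -9.59630795e-04  8.97912414e-01]
 [-2.83339953e-04 -9.99999231e-01 -1.20763303e-03]] [-0.83957619 -0.60327617 -0.20573953] 1.0028633989417655
{'fx': 368.6848663860854, 'fy': 368.6848663860854, 'cx': 283.11774383896477, 'cy': 199.43029147871334, 'k1': 0.005138599705789926, 'T_tool_cam': array([[-7.08649442e-04,  9.47214050e-01,  3.20601062e-01,
        -8.13392907e-02],
       [-9.88821315e-04, -3.20601650e-01,  9.47213600e-01,
        -1.71295865e-01],
       [ 9.99999260e-01,  3.54225226e-04,  1.16381962e-03,
        -2.11322117e-05],
       [ 0.00000000e+00,  0.00000000e+00,  0.00000000e+00,
         1.00000000e+00]])}
```

View pics/scene1c.png

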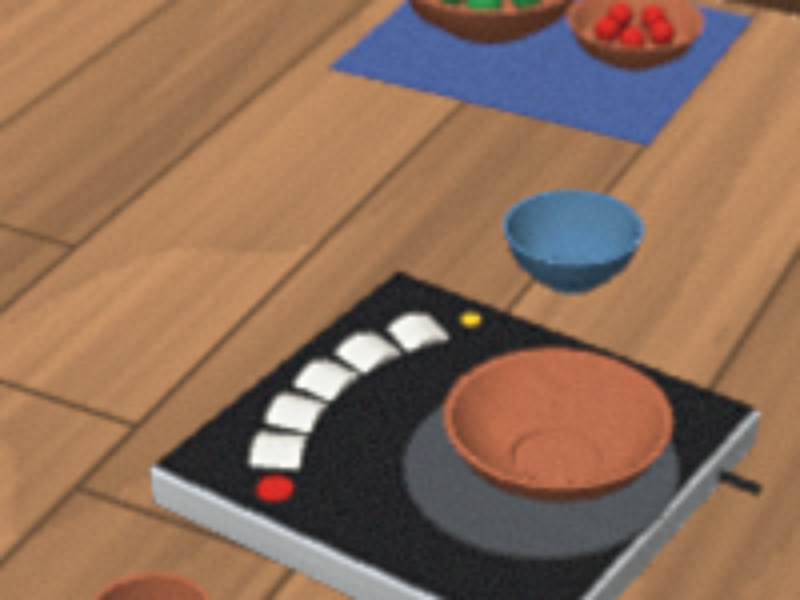

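View pics/wrist1.png

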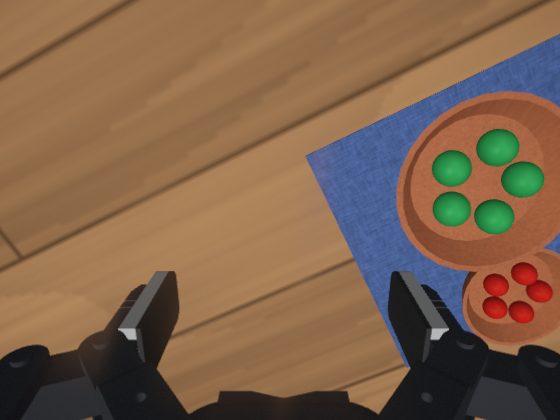

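The move call was refused and the arm did not move; the scene picture is unchanged. Rows may need all the fields, so I'll fill them in.

Emit:
play_rows --commands '[{"tx":20,"ty":0,"tz":-9,"wx":0,"wy":0,"wz":0,"gripper":0},{"tx":60,"ty":0,"tz":-28,"wx":0,"wy":-0.4,"wz":0,"gripper":0},{"tx":100,"ty":0,"tz":-47,"wx":0,"wy":-0.9,"wz":0,"gripper":0},{"tx":140,"ty":0,"tz":-65,"wx":0,"wy":-1.3,"wz":0,"gripper":0},{"tx":180,"ty":0,"tz":-83,"wx":0,"wy":-1.7,"wz":0,"gripper":0},{"tx":220,"ty":0,"tz":-102,"wx":0,"wy":-2.1,"wz":0,"gripper":0},{"tx":260,"ty":0,"tz":-120,"wx":0,"wy":-2.5,"wz":0,"gripper":0},{"tx":300,"ty":0,"tz":-139,"wx":0,"wy":-2.9,"wz":0,"gripper":0},{"tx":340,"ty":0,"tz":-158,"wx":0,"wy":-3.2,"wz":0,"gripper":0},{"tx":375,"ty":0,"tz":-174,"wx":0,"wy":-3.5,"wz":0,"gripper":0},{"tx":400,"ty":0,"tz":-185,"wx":0,"wy":-3.7,"wz":0,"gripper":0},{"tx":410,"ty":0,"tz":-190,"wx":0,"wy":-3.7,"wz":0,"gripper":0},{"tx":410,"ty":30,"tz":-190,"wx":0,"wy":-3.7,"wz":0,"gripper":0},{"tx":410,"ty":60,"tz":-190,"wx":0,"wy":-3.7,"wz":0,"gripper":0},{"tx":410,"ty":90,"tz":-190,"wx":0,"wy":-3.7,"wz":0,"gripper":0},{"tx":410,"ty":110,"tz":-190,"wx":0,"wy":-3.7,"wz":0,"gripper":0},{"tx":410,"ty":110,"tz":-190,"wx":0,"wy":-3.7,"wz":0,"gripper":0}]'

```text
clock: 1.95
position: [0.5458, 0.1879, 0.0894]
tool_rot: [[0.991, -0.006, 0.132], [-0.132, -0.001, 0.991], [-0.006, -1.0, -0.002]]
wrist_force: [0.1, 0.3, 0.5]
gripper_width: 0.001
```

```bash
python3 - <<'E'
from bench import arm
import cv2,numpy as np
o=arm.get_obs();print(o['clock'],o['position'],o['tool_rot'],o['wrist_force'],o['gripper_width'])
for n in("scene","wrist"):
    p,d=arm.grab_frame(n);cv2.imwrite(f"pics/{n}2.png",p[:,:,::-1]);np.savez(f"pics/{n}2.npz",p=p,d=d)
cv2.imwrite("pics/scene2c.png",cv2.resize(cv2.imread("pics/scene2.png")[100:250,180:380],None,fx=4,fy=4))
E
```

```text
1.95 [0.54579737 0.18789227 0.08943442] [[ 9.91201697e-01 -5.82791353e-03  1.32231730e-01]
 [-1.32238808e-01 -8.44737032e-04  9.91217526e-01]
 [-5.66502900e-03 -9.99982661e-01 -1.60798112e-03]] [0.07650189 0.27029193 0.53570769] 0.0009696480393693439
```

View pics/scene2c.png

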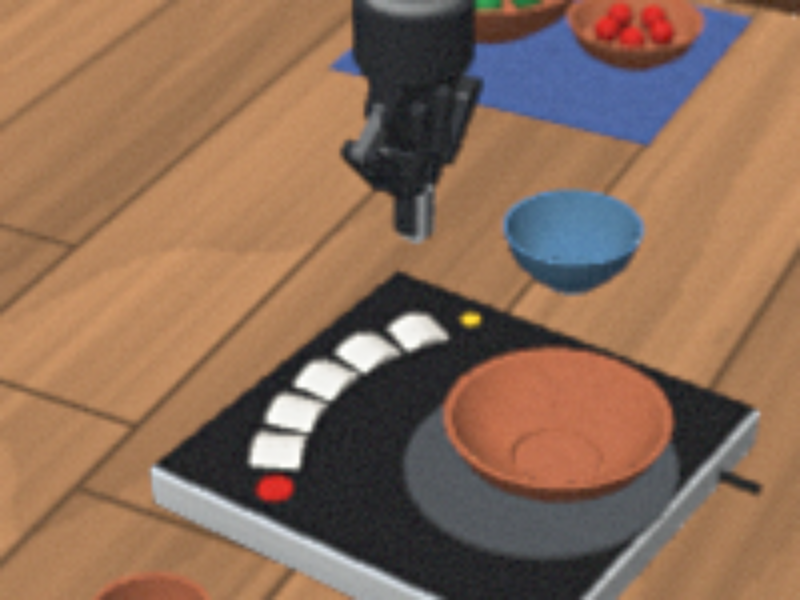

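View pics/wrist2.png

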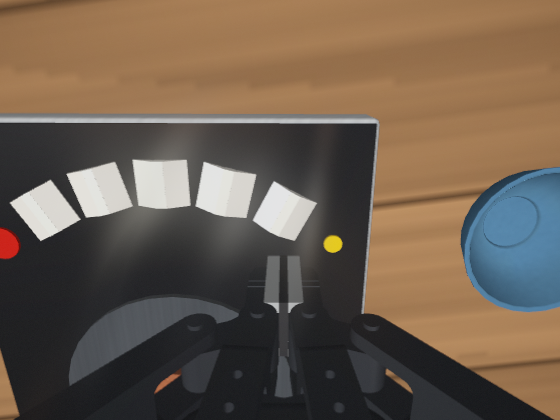

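```bash
python3 - <<'E'
from bench import arm
from h import *
f=np.load("pics/wrist2.npz");ci=arm.camera_info("wrist");T=ci['T_tool_cam']
o=arm.get_obs();R=o['tool_rot'];p=o['position'];print(p)
ci['attitude']=R@T[:3,:3];ci['origin']=R@T[:3,3]+p
hsv=cv2.cvtColor(f['p'],cv2.COLOR_RGB2HSV);H,S,V=[hsv[:,:,i].astype(int) for i in range(3)]
roi=lambda u,v:120<v<300 and u<345
w=blobs((S<60)&(V>140),400,lambda u,v:130<v<250 and u<330);y=blobs((H>15)&(H<32)&(S>130)&(V>120),60,roi)
print([(b[0].round(1),b[1]) for b in w],y)
w=sorted(w,key=lambda b:-b[0][0])
P=toplane(ci,[y[0][0]]+[b[0] for b in w],np.array([.042]+[.043]*len(w)))[:,:2];print((P*1e3).round(1))
if len(w)==5:
  th,Rr,t=fit(model()[:6],P);print(np.degrees(th),t);print(((model()@Rr.T+t)*1e3).round(1))
# fingertip
d=f['d']
for v in range(246,310,4):print(v,[round(float(x),3) for x in d[v,260:308:4]])
for uv in[(278,258),(292,258),(268,262),(299,262)]:
  z=d[uv[1],uv[0]];r=np.array([(uv[0]-ci['cx'])/ci['fx'],(uv[1]-ci['cy'])/ci['fy'],1])*z
  print(uv,T[:3,:3]@r+T[:3,3])
E
```

```text
[0.54817274 0.18799364 0.09330806]
[(array([211.9, 134.9]), np.int32(2346)), (array([161.6, 183.2]), np.int32(2553)), (array([ 99.9, 189.9]), np.int32(2384)), (array([224.6, 190.9]), np.int32(2489)), (array([ 44.9, 210.2]), np.int32(2307)), (array([283.3, 211.9]), np.int32(2189))] [(array([332.51102941, 243.51838235]), np.int32(272))]
[[577.2 217.1]
 [550.3 187.6]
 [531.4 152.9]
 [495.8 151.7]
 [521.3 114.8]
 [520.5  75.4]
 [529.   36.7]]
246 [0.246, 0.245, 0.246, 0.246, 0.245, 0.244, 0.245, 0.245, 0.245, 0.246, 0.245, 0.245]
250 [0.246, 0.246, 0.247, 0.246, 0.247, 0.246, 0.245, 0.248, 0.248, 0.245, 0.246, 0.247]
254 [0.247, 0.247, 0.247, 0.248, 0.248, 0.247, 0.247, 0.247, 0.246, 0.247, 0.247, 0.246]
258 [0.249, 0.248, 0.151, 0.152, 0.152, 0.151, 0.152, 0.152, 0.152, 0.152, 0.248, 0.249]
262 [0.25, 0.25, 0.149, 0.148, 0.148, 0.15, 0.149, 0.149, 0.149, 0.148, 0.249, 0.25]
266 [0.249, 0.25, 0.146, 0.145, 0.145, 0.145, 0.146, 0.146, 0.146, 0.146, 0.147, 0.249]
270 [0.15, 0.151, 0.143, 0.143, 0.143, 0.143, 0.142, 0.142, 0.143, 0.143, 0.144, 0.15]
274 [0.148, 0.148, 0.14, 0.14, 0.139, 0.1
[... 244 characters left out ...]
 0.132, 0.131, 0.132, 0.132, 0.132, 0.132, 0.132, 0.132, 0.139]
290 [0.138, 0.136, 0.129, 0.129, 0.13, 0.129, 0.13, 0.129, 0.13, 0.128, 0.129, 0.137]
294 [0.134, 0.134, 0.128, 0.127, 0.127, 0.127, 0.126, 0.127, 0.127, 0.127, 0.128, 0.135]
298 [0.132, 0.132, 0.125, 0.124, 0.125, 0.124, 0.125, 0.126, 0.125, 0.126, 0.125, 0.132]
302 [0.121, 0.122, 0.124, 0.122, 0.123, 0.122, 0.124, 0.122, 0.122, 0.123, 0.12, 0.129]
306 [0.117, 0.117, 0.119, 0.119, 0.123, 0.123, 0.124, 0.123, 0.123, 0.119, 0.119, 0.116]
(278, 258) [-0.00937255 -0.03433914 -0.00236444]
(292, 258) [-0.00996912 -0.03547164  0.00340704]
(268, 262) [-0.00970543 -0.03839961 -0.006352  ]
(299, 262) [-0.01004105 -0.03901849  0.00613549]
```

```bash
python3 - <<'E'
from bench import arm
from h import *
ci=arm.camera_info("scene");f=np.load("pics/scene2.npz");d=f['d'];o=arm.get_obs();print(o['position'])
for v in range(145,166):
  for u in (281,284,286):
    r=rays(ci,[(u,v)])[0];rc=np.array(ci['attitude']).T@r
    P=np.array(ci['origin'])+r*d[v,u]/rc[2]
    print(v,u,P.round(3),end=' ')
  print()
p=o['position']
for dz in(.011,-.035,0):
  X=p-[0,0,dz];c=np.array(ci['attitude']).T@(X-ci['origin']);x=c[:2]/c[2];x=x*(1+ci['k1']*(x@x));print(dz,x*ci['fx']+[ci['cx'],ci['cy']])
E
```

```text
[0.54817274 0.18799364 0.09330806]
145 281 [0.556 0.156 0.178] 145 284 [0.556 0.173 0.169] 145 286 [0.557 0.181 0.165] 
146 281 [0.554 0.159 0.173] 146 284 [0.557 0.171 0.167] 146 286 [0.56  0.176 0.166] 
147 281 [0.554 0.159 0.17 ] 147 284 [0.557 0.17  0.165] 147 286 [0.558 0.18  0.16 ] 
148 281 [0.555 0.157 0.169] 148 284 [0.557 0.171 0.161] 148 286 [0.557 0.181 0.156] 
149 281 [0.554 0.161 0.163] 149 284 [0.552 0.179 0.153] 149 286 [0.556 0.183 0.152] 
150 281 [0.547 0.173 0.151] 150 284 [0.551 0.182 0.148] 150 286 [0.558 0.18  0.151] 
151 281 [0.544 0.178 0.145] 151 284 [0.553 0.178 0.148] 151 286 [0.559 0.178 0.149] 
152 281 [0.546 0.175 0.145] 152 284 [0.551 0.181 0.142] 152 286 [0.556 0.184 0.142] 
153 281 [0.547 0.172 0.143] 153 284 [0.552 0.18  0.14 ] 153 286 [0.556 0.183 0.14 ] 
154 281 [0.546 0.174 0.139] 154 284 [0.553 0.178 0.139] 154 286 [0.558 0.18  0.139] 
155 281 [0.546 0.175 0.135] 155 284 [0.554 0.176 0.137] 155 286 [0.555 0.184 0.133] 
156 281 [0.548 0.171 0.135] 156 284 [0.553 0.177 0.133] 156 286 [0.557 0.181 0.132] 
157 281 [0.547 0.173 0.13 ] 157 284 [0.551 0.
[... 151 characters left out ...]
] 159 284 [0.551 0.181 0.121] 159 286 [0.556 0.183 0.122] 
160 281 [ 0.458  0.342 -0.001] 160 284 [0.553 0.178 0.12 ] 160 286 [ 0.47   0.352 -0.003] 
161 281 [ 0.46   0.337 -0.001] 161 284 [ 0.467  0.344 -0.003] 161 286 [ 0.473  0.346 -0.003] 
162 281 [0.466 0.327 0.003] 162 284 [ 0.47   0.338 -0.002] 162 286 [ 0.477  0.338 -0.   ] 
163 281 [0.468 0.322 0.003] 163 284 [0.475 0.328 0.001] 163 286 [ 0.479  0.334 -0.001] 
164 281 [ 0.468  0.323 -0.001] 164 284 [ 0.476  0.326 -0.001] 164 286 [0.483 0.327 0.001] 
165 281 [ 0.47   0.319 -0.002] 165 284 [0.48  0.319 0.001] 165 286 [0.485 0.322 0.   ] 
0.011 [284.30094609 169.80159616]
-0.035 [284.16348812 155.09650878]
0 [284.2684949  166.34151322]
```

Both cameras put the fingertip about 30 mm higher than the description implies (about z 0.12 with the TCP at 0.09). I'll measure again now that the arm has settled.

```bash
cat > tip.py <<'E'
from bench import arm
from h import *
import sys
k=sys.argv[1]
o=arm.get_obs();R=o['tool_rot'];p=o['position'];print(o['clock'],p,o['wrist_force'],o['gripper_width'])
pic,d=arm.grab_frame("wrist");cv2.imwrite(f"pics/wrist{k}.png",pic[:,:,::-1])
ci=arm.camera_info("wrist");T=ci['T_tool_cam']
r=lambda u,v:T[:3,:3]@(np.array([(u-ci['cx'])/ci['fx'],(v-ci['cy'])/ci['fy'],1])*d[v,u])+T[:3,3]
for u in(274,284,293):
  col=d[:,u];v=[v for v in range(200,300) if col[v]<.17 and col[v]>0][0]
  print('tip tool',u,v,(r(u,v+1)*1e3).round(1),'panel tool',(r(u,v-8)*1e3).round(1), 'world', (R@r(u,v+1)+p).round(4),(R@r(u,v-8)+p).round(4))
pic,d=arm.grab_frame("scene");cv2.imwrite(f"pics/scene{k}c.png",cv2.resize(pic[100:250,180:380,::-1],None,fx=4,fy=4))
o=arm.get_obs();print(o['position'],o['wrist_force'])
E
python3 tip.py 3
```

```text
2.05 [0.54817274 0.18799364 0.09330806] [-0.11930525 -0.32001237  0.98326365] 0.0026773391310809876
tip tool 274 256 [ -9.6 -33.9  -4. ] panel tool [29.2 53.3 -6.3] world [0.5381 0.1853 0.1272] [0.5763 0.1779 0.0399]
tip tool 284 256 [ -9.6 -34.    0.1] panel tool [29.1 53.1  0.5] world [0.5386 0.1894 0.1273] [0.577  0.1846 0.0402]
tip tool 293 256 [-10.2 -35.    3.8] panel tool [28.8 52.5  6.5] world [0.5386 0.1931 0.1283] [0.5775 0.1906 0.0408]
[0.54928381 0.18789985 0.09451345] [ 0.09609277  0.25962514 -0.19600684]
```

View pics/wrist3.png

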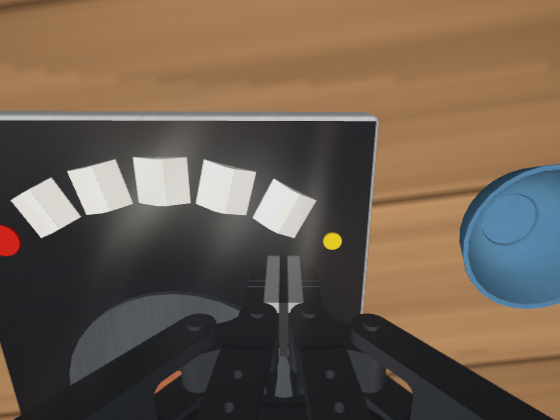

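Emit:
play_rows --commands '[{"tx":-1,"ty":8,"tz":0,"wx":0,"wy":0,"wz":0,"gripper":0},{"tx":-1,"ty":18,"tz":0,"wx":0,"wy":0,"wz":0,"gripper":0},{"tx":-1,"ty":26,"tz":0,"wx":0,"wy":0,"wz":0,"gripper":0},{"tx":-1,"ty":30,"tz":0,"wx":0,"wy":0,"wz":0,"gripper":0},{"tx":-1,"ty":32,"tz":0,"wx":0,"wy":0,"wz":0,"gripper":0},{"tx":-1,"ty":33,"tz":0,"wx":0,"wy":0,"wz":0,"gripper":0},{"tx":-1,"ty":33,"tz":0,"wx":0,"wy":0,"wz":0,"gripper":0}]'

```text
clock: 2.85
position: [0.5485, 0.188, 0.0616]
tool_rot: [[0.991, 0.002, 0.132], [-0.132, -0.0, 0.991], [0.002, -1.0, 0.0]]
wrist_force: [0.4, 0.8, -0.0]
gripper_width: -0.001
```

```bash
python3 tip.py 4
```

```text
2.85 [0.54847027 0.18802919 0.06158613] [ 0.43989627  0.83548248 -0.03568175] -0.0005211053971086631
tip tool 274 256 [ -9.1 -33.   -4.1] panel tool [10.8 15.9 -5.3] world [0.5388 0.1852 0.0946] [0.5585 0.1814 0.0457]
tip tool 284 256 [ -9.8 -34.3   0.1] panel tool [11.  16.4  0.3] world [0.5387 0.1895 0.0959] [0.5595 0.1869 0.0452]
tip tool 293 256 [ -9.6 -33.9   3.9] panel tool [12.1 18.6  5.5] world [0.5394 0.1931 0.0955] [0.5613 0.1918 0.043 ]
[0.54857428 0.1880229  0.06182659] [-0.09466709  0.11749418  0.51777933]
```

View pics/scene4c.png

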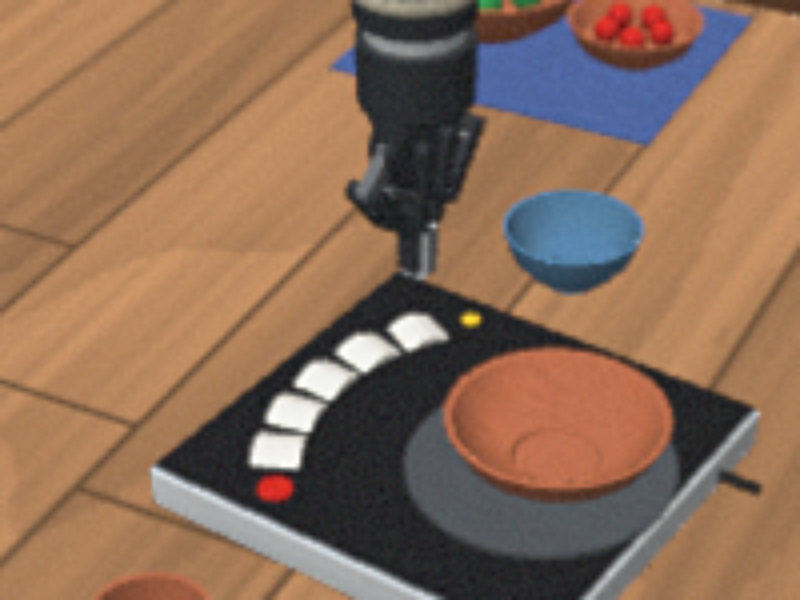

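View pics/wrist4.png

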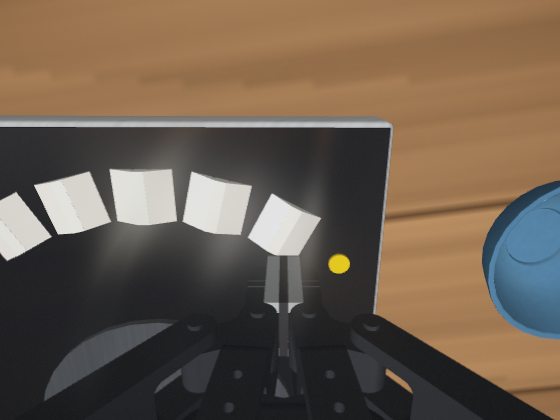

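Both views show the tip still about 49 mm above bar 1. I'll go on down slowly and watch the force, in case the stated 11 mm is right after all.

Emit:
play_rows --commands '[{"tx":0,"ty":1,"tz":0,"wx":0,"wy":0,"wz":0,"gripper":0},{"tx":0,"ty":2,"tz":0,"wx":0,"wy":0,"wz":0,"gripper":0},{"tx":0,"ty":3,"tz":0,"wx":0,"wy":0,"wz":0,"gripper":0},{"tx":0,"ty":4,"tz":0,"wx":0,"wy":0,"wz":0,"gripper":0},{"tx":0,"ty":5,"tz":0,"wx":0,"wy":0,"wz":0,"gripper":0},{"tx":0,"ty":6,"tz":0,"wx":0,"wy":0,"wz":0,"gripper":0},{"tx":0,"ty":7,"tz":0,"wx":0,"wy":0,"wz":0,"gripper":0},{"tx":0,"ty":8,"tz":0,"wx":0,"wy":0,"wz":0,"gripper":0},{"tx":0,"ty":8,"tz":0,"wx":0,"wy":0,"wz":0,"gripper":0},{"tx":0,"ty":8,"tz":0,"wx":0,"wy":0,"wz":0,"gripper":0}]'

```text
clock: 3.95
position: [0.5486, 0.188, 0.0538]
tool_rot: [[0.991, 0.002, 0.132], [-0.132, -0.0, 0.991], [0.002, -1.0, 0.0]]
wrist_force: [0.1, -0.0, 1.1]
gripper_width: 0.002
```

```bash
python3 tip.py 5
```

```text
3.95 [0.54858729 0.1880298  0.05381733] [ 0.06443303 -0.02614977  1.05067836] 0.0018899796736200967
tip tool 274 256 [ -9.4 -33.5  -4. ] panel tool [ 6.5  7.3 -5.1] world [0.5386 0.1853 0.0873] [0.5544 0.1821 0.0465]
tip tool 284 256 [ -9.8 -34.3   0.1] panel tool [6.5 7.3 0.3] world [0.5388 0.1895 0.0881] [0.5551 0.1874 0.0466]
tip tool 293 256 [-10.1 -34.9   3.8] panel tool [ 8.  10.3  5.2] world [0.539  0.1932 0.0887] [0.5573 0.1921 0.0435]
[0.54865229 0.18804441 0.05389415] [-0.07811116  0.42382026  0.54039824]
```

View pics/wrist5.png

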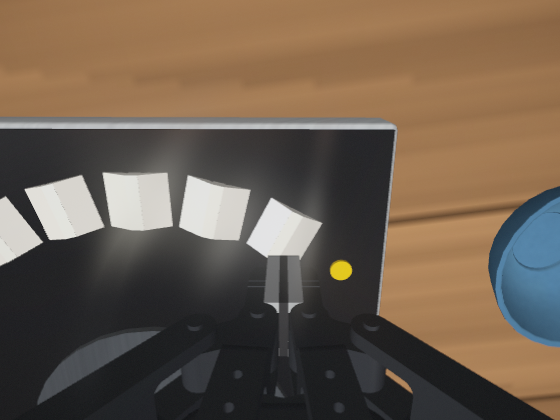

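No contact at the point where the stated geometry would already have pressed the bar, so I'll trust the cameras: the tip is about 30–34 mm behind the reported TCP. Continuing down.

Emit:
play_rows --commands '[{"tx":0,"ty":3,"tz":-1,"wx":0,"wy":0,"wz":0,"gripper":0},{"tx":0,"ty":7,"tz":-1,"wx":0,"wy":0,"wz":0,"gripper":0},{"tx":0,"ty":11,"tz":-1,"wx":0,"wy":0,"wz":0,"gripper":0},{"tx":0,"ty":15,"tz":-1,"wx":0,"wy":0,"wz":0,"gripper":0},{"tx":0,"ty":19,"tz":-1,"wx":0,"wy":0,"wz":0,"gripper":0},{"tx":0,"ty":22,"tz":-1,"wx":0,"wy":0,"wz":0,"gripper":0},{"tx":0,"ty":24,"tz":-1,"wx":0,"wy":0,"wz":0,"gripper":0},{"tx":0,"ty":25,"tz":-1,"wx":0,"wy":0,"wz":0,"gripper":0},{"tx":0,"ty":25,"tz":-1,"wx":0,"wy":0,"wz":0,"gripper":0}]'

```text
clock: 4.95
position: [0.5486, 0.187, 0.0288]
tool_rot: [[0.991, 0.002, 0.132], [-0.132, -0.0, 0.991], [0.002, -1.0, 0.0]]
wrist_force: [-0.4, -0.2, 0.1]
gripper_width: -0.003
```

```bash
python3 tip.py 6
```

```text
4.95 [0.5485712  0.18704707 0.02883203] [-0.37667655 -0.19088433  0.14709905] -0.00302041696409763
tip tool 274 200 [-26.6 -11.8  -4.4] panel tool [-31.  -12.1  -4.4] world [0.5216 0.1862 0.0406] [0.5172 0.1868 0.0409]
tip tool 284 200 [-26.4 -11.1   0.2] panel tool [-30.4 -10.1   0.2] world [0.5224 0.1907 0.0399] [0.5184 0.1912 0.0388]
tip tool 293 200 [-26.6 -11.8   4.3] panel tool [-31.  -12.1   4.2] world [0.5227 0.1948 0.0406] [0.5183 0.1954 0.0409]
[0.54868146 0.18707831 0.02904019] [ 0.16444055  0.44786034 -0.44551061]
```

View pics/wrist6.png

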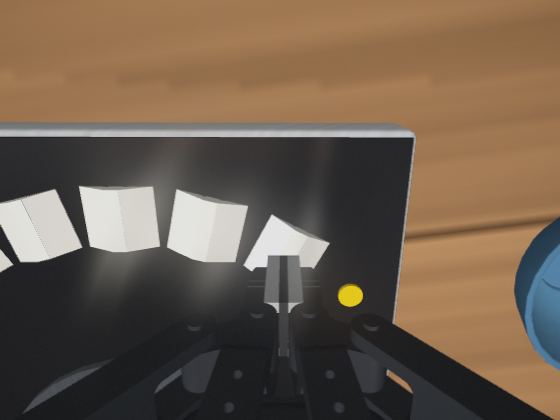

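View pics/scene6c.png

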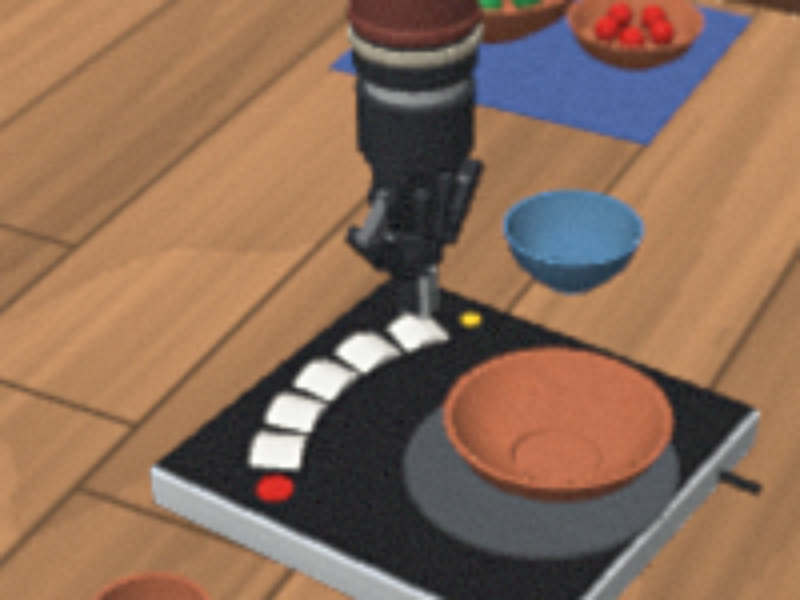

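The tip is now about 15 mm above bar 1 and centred on it.

Emit:
play_rows --commands '[{"tx":0,"ty":2,"tz":0,"wx":0,"wy":0,"wz":0,"gripper":0},{"tx":0,"ty":4,"tz":0,"wx":0,"wy":0,"wz":0,"gripper":0},{"tx":0,"ty":6,"tz":0,"wx":0,"wy":0,"wz":0,"gripper":0},{"tx":0,"ty":8,"tz":0,"wx":0,"wy":0,"wz":0,"gripper":0},{"tx":0,"ty":9,"tz":0,"wx":0,"wy":0,"wz":0,"gripper":0},{"tx":0,"ty":10,"tz":0,"wx":0,"wy":0,"wz":0,"gripper":0},{"tx":0,"ty":10,"tz":0,"wx":0,"wy":0,"wz":0,"gripper":0}]'

```text
clock: 5.75
position: [0.5487, 0.1871, 0.0189]
tool_rot: [[0.991, 0.003, 0.132], [-0.132, -0.0, 0.991], [0.003, -1.0, 0.0]]
wrist_force: [-0.9, -0.7, 0.1]
gripper_width: 0.004
```

```bash
sed -i 's/col\[v\]<.17 and col\[v\]>0/v>=252/' tip.py; python3 tip.py 7
```

```text
5.75 [0.54865295 0.187061   0.01890499] [-0.88563039 -0.67830611  0.06956564] 0.004388830172032052
tip tool 274 252 [ -6.5 -24.2  -4.3] panel tool [-10.8 -24.1  -4.2] world [0.5416 0.1837 0.0431] [0.5373 0.1843 0.043 ]
tip tool 284 252 [ -7.6 -26.3   0.2] panel tool [-11.6 -25.7   0.1] world [0.5411 0.1882 0.0452] [0.5371 0.1888 0.0446]
tip tool 293 252 [ -81.4 -171.3   -0.4] panel tool [-12.3 -27.    4. ] world [0.4675 0.1974 0.19  ] [0.537  0.1927 0.0459]
[0.54876529 0.18708418 0.01910154] [-0.62348285 -0.26093194  0.39902986]
```

View pics/wrist7.png

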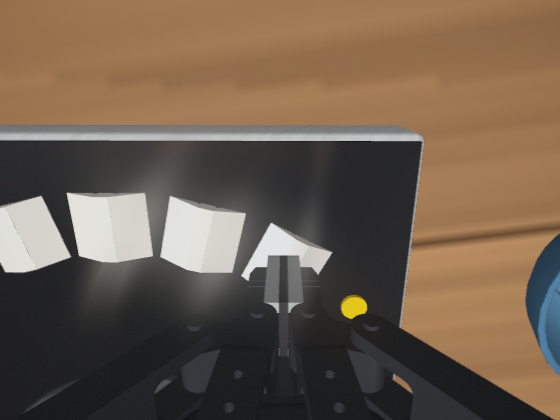

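View pics/scene7c.png

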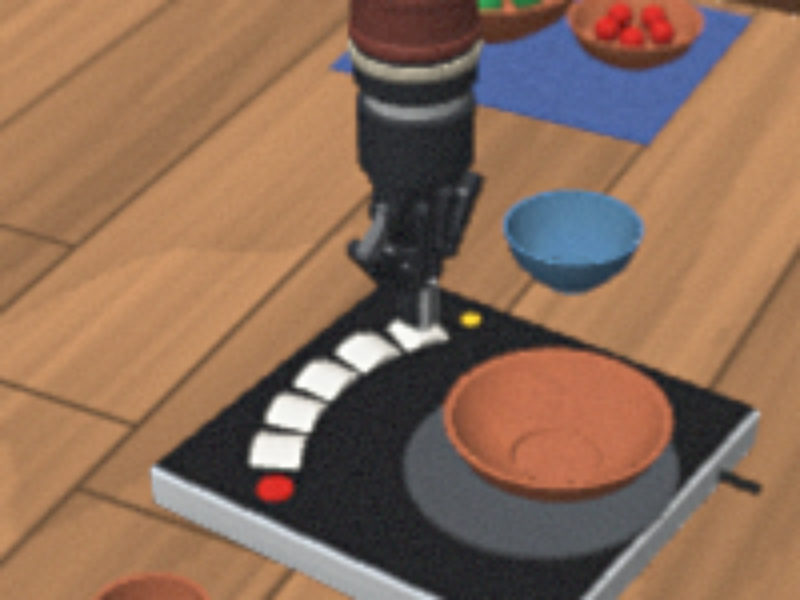

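Bar 1's crest reads about 7 mm below the tip. Now fine steps, with force checks.

Emit:
play_rows --commands '[{"tx":0,"ty":1,"tz":0,"wx":0,"wy":0,"wz":0,"gripper":0},{"tx":0,"ty":2,"tz":0,"wx":0,"wy":0,"wz":0,"gripper":0},{"tx":0,"ty":3,"tz":0,"wx":0,"wy":0,"wz":0,"gripper":0},{"tx":0,"ty":4,"tz":0,"wx":0,"wy":0,"wz":0,"gripper":0},{"tx":0,"ty":4,"tz":0,"wx":0,"wy":0,"wz":0,"gripper":0}]'

```text
clock: 6.35
position: [0.5488, 0.1871, 0.015]
tool_rot: [[0.991, 0.003, 0.132], [-0.132, -0.0, 0.991], [0.003, -1.0, 0.0]]
wrist_force: [0.6, -0.2, 0.6]
gripper_width: -0.003
```

Emit:
play_rows --commands '[{"tx":0,"ty":0.5,"tz":0,"wx":0,"wy":0,"wz":0,"gripper":0},{"tx":0,"ty":1,"tz":0,"wx":0,"wy":0,"wz":0,"gripper":0}]'

```text
clock: 6.55
position: [0.5488, 0.1871, 0.014]
tool_rot: [[0.991, 0.003, 0.132], [-0.132, -0.0, 0.991], [0.003, -1.0, 0.0]]
wrist_force: [-0.5, -0.4, 2.5]
gripper_width: -0.0
```

Emit:
play_rows --commands '[{"tx":0,"ty":0.5,"tz":0,"wx":0,"wy":0,"wz":0,"gripper":0},{"tx":0,"ty":1,"tz":0,"wx":0,"wy":0,"wz":0,"gripper":0}]'

```text
clock: 6.75
position: [0.5488, 0.1871, 0.013]
tool_rot: [[0.991, 0.003, 0.132], [-0.132, -0.0, 0.991], [0.003, -1.0, 0.0]]
wrist_force: [-1.2, -1.5, 0.8]
gripper_width: -0.001
```

Emit:
play_rows --commands '[{"tx":0,"ty":0.5,"tz":0,"wx":0,"wy":0,"wz":0,"gripper":0},{"tx":0,"ty":1,"tz":0,"wx":0,"wy":0,"wz":0,"gripper":0}]'

```text
clock: 6.95
position: [0.5488, 0.1871, 0.0119]
tool_rot: [[0.991, 0.003, 0.132], [-0.132, -0.0, 0.991], [0.003, -1.0, 0.0]]
wrist_force: [-1.0, -0.2, 1.6]
gripper_width: 0.0
```

```bash
python3 tip.py 8
```

```text
6.95 [0.54877714 0.18708355 0.0119303 ] [-1.03526752 -0.24670011  1.64875378] 0.00020628826788080277
tip tool 274 252 [ -9.1 -29.4  -4.1] panel tool [-12.5 -27.5  -4.2] world [0.5391 0.1842 0.0413] [0.5358 0.1846 0.0394]
tip tool 284 252 [ -8.8 -28.7   0.1] panel tool [-12.6 -27.8   0.1] world [0.54   0.1884 0.0407] [0.5362 0.1889 0.0397]
tip tool 293 252 [ -9.1 -29.4   4. ] panel tool [-12.7 -27.9   4. ] world [0.5402 0.1922 0.0413] [0.5366 0.1927 0.0398]
[0.54877603 0.18707701 0.01189362] [0.02779718 0.18405253 0.63203538]
```

View pics/wrist8.png

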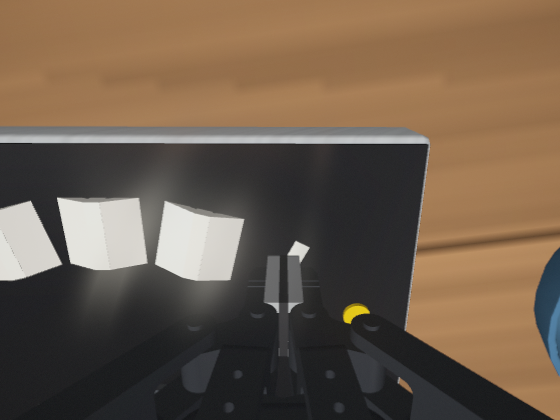

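Contact began at TCP z of about 0.0175. Bar 1 is now nearly flush, at about 5.5 mm, with only its crest strip visible at (298,252). The force is about 1.5 N, and bars 2–4 look untouched. I'll rise 1 mm (depth about 4.6 mm) and glide to bar 2.

Emit:
play_rows --commands '[{"tx":0,"ty":-1,"tz":0,"wx":0,"wy":0,"wz":0,"gripper":0},{"tx":-1,"ty":-1,"tz":-2,"wx":0,"wy":0,"wz":0,"gripper":0},{"tx":-3,"ty":-1,"tz":-6,"wx":0,"wy":0,"wz":0,"gripper":0},{"tx":-5,"ty":-1,"tz":-10,"wx":0,"wy":0,"wz":0,"gripper":0},{"tx":-7,"ty":-1,"tz":-14,"wx":0,"wy":0,"wz":0,"gripper":0},{"tx":-8.6,"ty":-1,"tz":-18,"wx":0,"wy":0,"wz":0,"gripper":0},{"tx":-10.2,"ty":-1,"tz":-22,"wx":0,"wy":0,"wz":0,"gripper":0},{"tx":-11.7,"ty":-1,"tz":-26,"wx":0,"wy":0,"wz":0,"gripper":0},{"tx":-13,"ty":-1,"tz":-30,"wx":0,"wy":0,"wz":0,"gripper":0},{"tx":-14,"ty":-1,"tz":-34,"wx":0,"wy":0,"wz":0,"gripper":0},{"tx":-14.6,"ty":-1,"tz":-36.8,"wx":0,"wy":0,"wz":0,"gripper":0},{"tx":-14.6,"ty":-1,"tz":-36.8,"wx":0,"wy":0,"wz":0,"gripper":0}]'

```text
clock: 8.25
position: [0.5292, 0.152, 0.0127]
tool_rot: [[0.991, 0.002, 0.133], [-0.133, -0.001, 0.991], [0.002, -1.0, -0.0]]
wrist_force: [-0.1, -0.0, -0.2]
gripper_width: -0.001
```

```bash
python3 tip.py 9
```

```text
8.25 [0.52919817 0.15198967 0.01274525] [-0.09427006 -0.00472596 -0.16804004] -0.0005121068926026687
tip tool 274 252 [ -8.  -27.1  -4.2] panel tool [-12.7 -28.   -4.1] world [0.5207 0.1489 0.0398] [0.516  0.1496 0.0407]
tip tool 284 252 [ -8.2 -27.5   0.1] panel tool [-12.6 -27.8   0.1] world [0.521  0.1532 0.0403] [0.5166 0.1538 0.0405]
tip tool 293 252 [ -8.6 -28.4   4. ] panel tool [-13.5 -29.5   3.9] world [0.5211 0.1571 0.0411] [0.5163 0.1577 0.0422]
[0.52934408 0.1522501  0.01275601] [-0.03963867 -0.08536027  0.76138063]
```

View pics/wrist9.png

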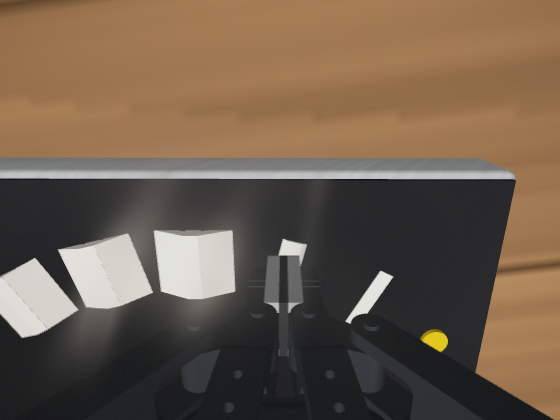

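View pics/scene9c.png

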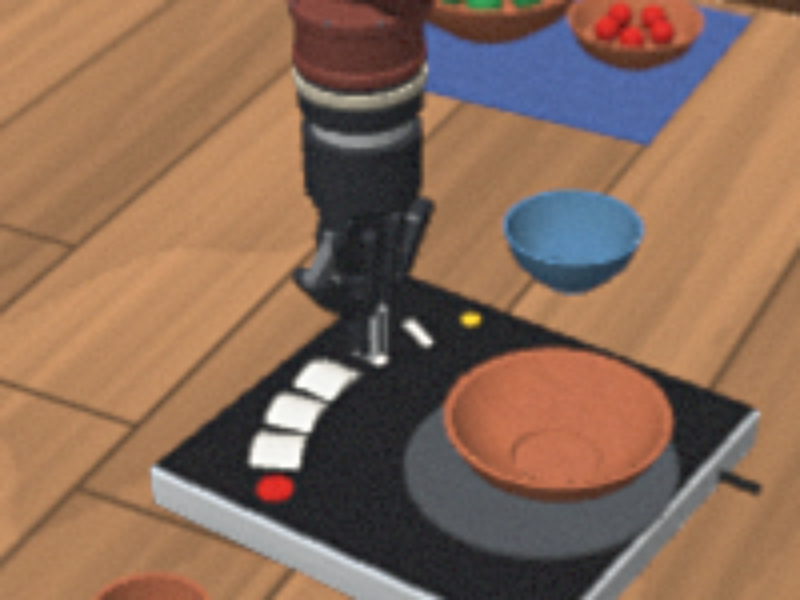

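Bars 1 and 2 show only narrow strips at (370,297) and (292,250). Bars 3–5 are still up. On to bar 3.

Emit:
play_rows --commands '[{"tx":-0.5,"ty":0,"tz":-2,"wx":0,"wy":0,"wz":0,"gripper":0},{"tx":-1.3,"ty":0,"tz":-6,"wx":0,"wy":0,"wz":0,"gripper":0},{"tx":-2,"ty":0,"tz":-10,"wx":0,"wy":0,"wz":0,"gripper":0},{"tx":-2.7,"ty":0,"tz":-14,"wx":0,"wy":0,"wz":0,"gripper":0},{"tx":-3.2,"ty":0,"tz":-18,"wx":0,"wy":0,"wz":0,"gripper":0},{"tx":-3.7,"ty":0,"tz":-22,"wx":0,"wy":0,"wz":0,"gripper":0},{"tx":-4,"ty":0,"tz":-26,"wx":0,"wy":0,"wz":0,"gripper":0},{"tx":-4.2,"ty":0,"tz":-30,"wx":0,"wy":0,"wz":0,"gripper":0},{"tx":-4.4,"ty":0,"tz":-34,"wx":0,"wy":0,"wz":0,"gripper":0},{"tx":-4.4,"ty":0,"tz":-37,"wx":0,"wy":0,"wz":0,"gripper":0},{"tx":-4.4,"ty":0,"tz":-39,"wx":0,"wy":0,"wz":0,"gripper":0},{"tx":-4.4,"ty":0,"tz":-39,"wx":0,"wy":0,"wz":0,"gripper":0}]'

```text
clock: 9.55
position: [0.5197, 0.1137, 0.0127]
tool_rot: [[0.991, 0.002, 0.133], [-0.133, -0.001, 0.991], [0.002, -1.0, -0.001]]
wrist_force: [0.0, -1.0, 1.8]
gripper_width: 0.002
```

```bash
python3 tip.py 10
```

```text
9.55 [0.51973134 0.11368678 0.01274181] [ 0.02434792 -0.96038227  1.84255528] 0.001846899141995021
tip tool 274 252 [ -8.3 -27.6  -4.2] panel tool [-12.1 -26.8  -4.2] world [0.5109 0.1107 0.0404] [0.5071 0.1112 0.0395]
tip tool 284 252 [ -8.7 -28.6   0.1] panel tool [-12.3 -27.1   0.1] world [0.511  0.115  0.0413] [0.5075 0.1155 0.0398]
tip tool 293 252 [ -8.8 -28.6   4. ] panel tool [-12.6 -27.8   4. ] world [0.5115 0.1189 0.0414] [0.5077 0.1194 0.0405]
[0.51977886 0.11390515 0.01271029] [ 0.11145944 -1.00223651  1.09277907]
```

View pics/wrist10.png

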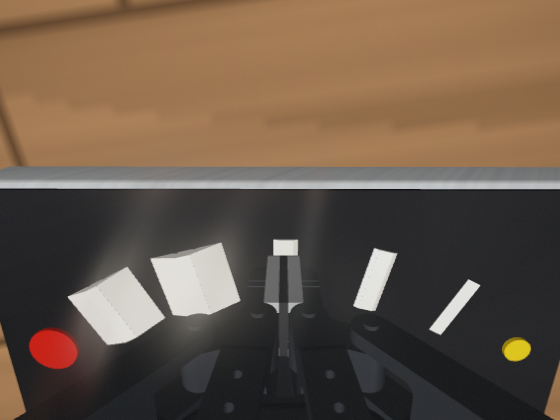

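Bar 3 is down, its strip at (286,247), with bars 4 and 5 still up. On to bar 4.

Emit:
play_rows --commands '[{"tx":0,"ty":0,"tz":-2,"wx":0,"wy":0,"wz":0,"gripper":0},{"tx":0.1,"ty":0,"tz":-6,"wx":0,"wy":0,"wz":0,"gripper":0},{"tx":0.3,"ty":0,"tz":-10,"wx":0,"wy":0,"wz":0,"gripper":0},{"tx":0.6,"ty":0,"tz":-14,"wx":0,"wy":0,"wz":0,"gripper":0},{"tx":1,"ty":0,"tz":-18,"wx":0,"wy":0,"wz":0,"gripper":0},{"tx":1.5,"ty":0,"tz":-22,"wx":0,"wy":0,"wz":0,"gripper":0},{"tx":2.1,"ty":0,"tz":-26,"wx":0,"wy":0,"wz":0,"gripper":0},{"tx":2.8,"ty":0,"tz":-30,"wx":0,"wy":0,"wz":0,"gripper":0},{"tx":3.6,"ty":0,"tz":-34,"wx":0,"wy":0,"wz":0,"gripper":0},{"tx":4.3,"ty":0,"tz":-37,"wx":0,"wy":0,"wz":0,"gripper":0},{"tx":4.7,"ty":0,"tz":-39.5,"wx":0,"wy":0,"wz":0,"gripper":0},{"tx":4.7,"ty":0,"tz":-39.5,"wx":0,"wy":0,"wz":0,"gripper":0}]'

```text
clock: 10.85
position: [0.5192, 0.0736, 0.0128]
tool_rot: [[0.991, 0.002, 0.133], [-0.133, -0.002, 0.991], [0.003, -1.0, -0.001]]
wrist_force: [-0.5, -0.4, 1.5]
gripper_width: -0.001
```

```bash
python3 tip.py 11
```

```text
10.85 [0.51923359 0.07362026 0.01277516] [-0.50730197 -0.36001506  1.47728759] -0.0010090841199200255
tip tool 274 252 [ -9.  -29.1  -4.1] panel tool [-13.3 -29.2  -4.1] world [0.5097 0.0708 0.0419] [0.5054 0.0714 0.0419]
tip tool 284 252 [ -8.9 -28.8   0.1] panel tool [-13.  -28.5   0.1] world [0.5104 0.075  0.0416] [0.5063 0.0755 0.0412]
tip tool 293 252 [ -8.3 -27.7   4. ] panel tool [-12.3 -27.1   4. ] world [0.5115 0.0788 0.0404] [0.5075 0.0793 0.0399]
[0.51921385 0.07389843 0.01277236] [ 0.23202303 -0.81858708  1.03431041]
```

View pics/wrist11.png

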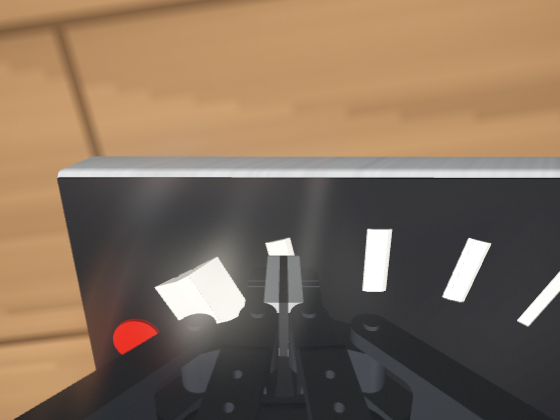

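Bar 4 is down, its strip at (280,247), and bar 5 is still up. On to bar 5.

Emit:
play_rows --commands '[{"tx":0.4,"ty":0,"tz":-2,"wx":0,"wy":0,"wz":0,"gripper":0},{"tx":1.4,"ty":0,"tz":-6,"wx":0,"wy":0,"wz":0,"gripper":0},{"tx":2.6,"ty":0,"tz":-10,"wx":0,"wy":0,"wz":0,"gripper":0},{"tx":4,"ty":0,"tz":-14,"wx":0,"wy":0,"wz":0,"gripper":0},{"tx":5.6,"ty":0,"tz":-18,"wx":0,"wy":0,"wz":0,"gripper":0},{"tx":7.3,"ty":0,"tz":-22,"wx":0,"wy":0,"wz":0,"gripper":0},{"tx":9.1,"ty":0,"tz":-26,"wx":0,"wy":0,"wz":0,"gripper":0},{"tx":11,"ty":0,"tz":-30,"wx":0,"wy":0,"wz":0,"gripper":0},{"tx":12.9,"ty":0,"tz":-34,"wx":0,"wy":0,"wz":0,"gripper":0},{"tx":14.1,"ty":0,"tz":-37,"wx":0,"wy":0,"wz":0,"gripper":0},{"tx":14.6,"ty":0,"tz":-38,"wx":0,"wy":0,"wz":0,"gripper":0},{"tx":14.6,"ty":0,"tz":-38,"wx":0,"wy":0,"wz":0,"gripper":0}]'

```text
clock: 12.15
position: [0.5288, 0.034, 0.0129]
tool_rot: [[0.991, 0.003, 0.133], [-0.133, -0.002, 0.991], [0.003, -1.0, -0.002]]
wrist_force: [0.4, 0.3, 1.6]
gripper_width: 0.002
```

Emit:
play_rows --commands '[{"tx":0,"ty":-2,"tz":0,"wx":0,"wy":0,"wz":0,"gripper":0},{"tx":0,"ty":-8,"tz":0,"wx":0,"wy":0,"wz":0,"gripper":0},{"tx":-5,"ty":-20,"tz":0,"wx":0,"wy":0,"wz":0,"gripper":0},{"tx":-15,"ty":-40,"tz":0,"wx":0,"wy":0,"wz":0,"gripper":0},{"tx":-30,"ty":-65,"tz":0,"wx":0,"wy":0,"wz":0,"gripper":0},{"tx":-45,"ty":-90,"tz":0,"wx":0,"wy":0,"wz":0,"gripper":0},{"tx":-60,"ty":-110,"tz":0,"wx":0,"wy":0,"wz":0,"gripper":0},{"tx":-65,"ty":-120,"tz":0,"wx":0,"wy":0,"wz":0,"gripper":0},{"tx":-65,"ty":-120,"tz":0,"wx":0,"wy":0,"wz":0,"gripper":0},{"tx":-65,"ty":-120,"tz":0,"wx":0,"wy":0,"wz":0,"gripper":0}]'

```text
clock: 13.15
position: [0.4643, 0.0428, 0.1323]
tool_rot: [[0.991, 0.003, 0.133], [-0.133, -0.002, 0.991], [0.003, -1.0, -0.002]]
wrist_force: [0.5, -0.3, -0.3]
gripper_width: 0.001
```

```bash
python3 - <<'E'
from bench import arm
from h import *
o=arm.get_obs();R=o['tool_rot'];p=o['position'];print(o['clock'],p,o['wrist_force'])
pic,d=arm.grab_frame("wrist");cv2.imwrite("pics/wrist12.png",pic[:,:,::-1])
s,_=arm.grab_frame("scene");cv2.imwrite("pics/scene12c.png",cv2.resize(s[100:250,180:380,::-1],None,fx=4,fy=4))
t,_=arm.grab_frame("top");cv2.imwrite("pics/top12.png",t[:,:,::-1])
ci=arm.camera_info("wrist");T=ci['T_tool_cam'];ci['attitude']=R@T[:3,:3];ci['origin']=R@T[:3,3]+p
hsv=cv2.cvtColor(pic,cv2.COLOR_RGB2HSV)
m=((hsv[:,:,1]<60)&(hsv[:,:,2]>140)).astype(np.uint8)
for c in cv2.findContours(m,0,cv2.CHAIN_APPROX_NONE)[0]:
  if cv2.contourArea(c)>150:
    b=cv2.boxPoints(cv2.minAreaRect(c));P=toplane(ci,b,.041);a=sorted([np.linalg.norm(P[i]-P[i-1]) for i in(1,2)])
    print(c.mean((0,1)).round(),'size mm',(np.array(a)*1e3).round(1),'depth mm',round(6-(a[0]*1e3-6)/2*.4245,2))
E
```

```text
13.15 [0.4643078  0.04279393 0.13232054] [ 0.48430664 -0.31079948 -0.27616732]
[477. 266.] size mm [ 6.9 30.8] depth mm 5.8
[433. 250.] size mm [11.1 31.4] depth mm 4.92
[333. 249.] size mm [11.1 30.7] depth mm 4.91
[383. 244.] size mm [11.  31.1] depth mm 4.94
[353. 209.] size mm [ 99.7 254.6] depth mm -13.88
```

View pics/wrist12.png

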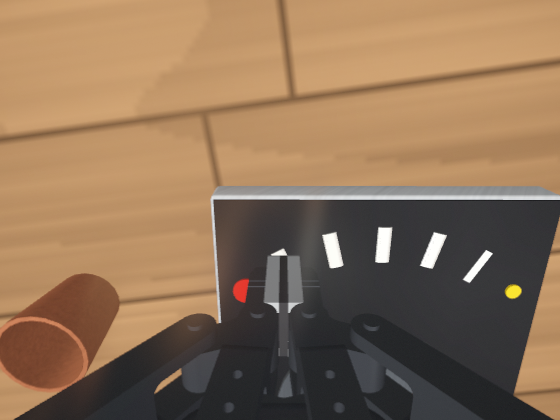

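View pics/scene12c.png

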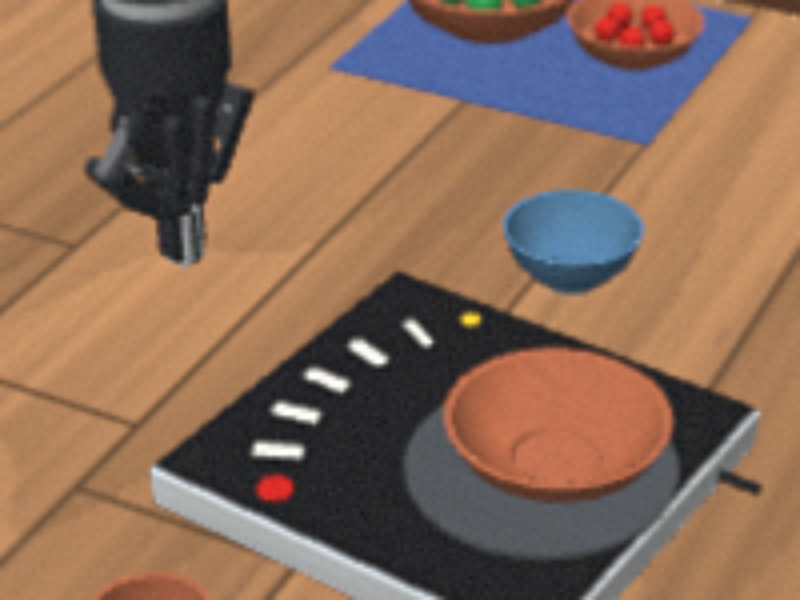

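View pics/top12.png

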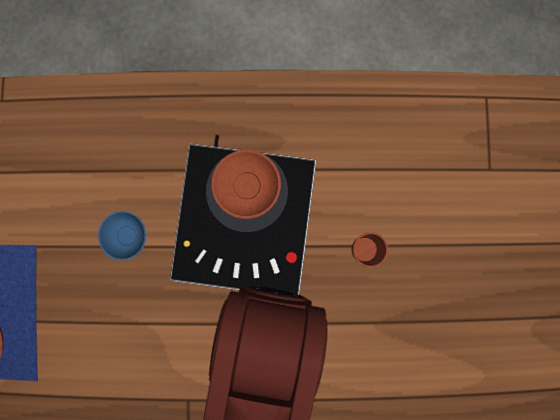

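All five bars show as narrow strips: bars 1–4 measure 5.8, 4.9, 4.9 and 4.9 mm down, and bar 5's strip looks as wide as 2–4. The arm is clear, and the pot, cup and bowl are at the same pixels as at the start.

```bash
python3 -c "
from bench import arm
arm.finish_job();print(arm.get_obs()['clock'])"
```

```text
the job is handed in; nothing more can be done
the job is handed in; nothing more can be done
```

The job is handed in: with the gripper shut, I pressed bar 1 (at the yellow dot) and then glided along the arc over bars 2, 3, 4 and 5 to the red dot end. I then lifted the arm clear. The work took about 13 s, and no verdict was reported.

**Bar depths:** From the strip widths in the last wrist picture, bars 1–4 are about 5.8, 4.9, 4.9 and 4.9 mm down. Bar 1 is nearly flush, deeper than the 4 to 5 mm called good. Bar 5 was partly hidden by the gripper, so I did not measure it. In the scene and top views its strip looks as narrow as those of bars 2–4. Pictures after each bar showed the later bars in view still up.

**Forces and other objects:** The force readings at the end of each move stayed at about 2.5 N or less, and I did not read them during the moves. The pot, cup and bowl look unmoved in the top view.

**Disagreements:**
- **Fingertip position:** The description puts the fingertips 11 mm ahead of the TCP, but with the gripper shut they touched about 29 mm behind it. The cameras had shown 29–34 mm, so I relied on them and came down in small steps.
- **Refused move:** My first move call was refused because its rows left out some fields. The arm did not move.

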